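# Put the mixed-up gearbox parts back in their own dishes

### The arm

A 6-joint arm with a two-finger parallel gripper is mounted at the origin on the work surface. World frame = base frame: x ahead of the robot, y to its left, z up, the work surface at z = 0. Lengths are in m, angles in rad, forces in N, time in s.
With the tool pointing down it reaches from about 0.35 to 0.85 m from the base axis. Payload 8.1 kg.
Tool frame: the origin (TCP) lies at the very end of the fingers, on their centre line; the grasp point (between the pads) lies 19 mm behind it; z points along the fingers, y is the line along which they close (so a half turn about z gives the same grasp; the last joint's range is limited). The gripper opens to 93 mm and grips with 3 to 60 N. Pads are 15 mm wide; open, the fingers measure 128 mm over their backs; the gripper's body (75 mm by 188 mm) begins 65 mm behind the grasp point.
Start: joints at [1.048, 0.13, 1.488, -0, 1.523, -0.085], TCP at [0.254, 0.543, 0.219] pointing down, gripper open.
Joint ranges: [-2.96, 2.96], [-0.89, 2.26], [0.02, 2.5], [-1.34, 4.48], [0, 2.73], [-2.66, 2.66]. Speed limits (rad/s): [2.39, 2.39, 2.79, 3.14, 3.14, 3.14].

### API

Orientations are given as a rotation vector (axis times angle).
In Python, from plant import monitor, eyes, ticket gives the robot as it stands.
- The arm moves only by the tool arm_command, never from a script. Its argument "deltas" is a list that holds one entry, the list of rows, each a list of 6 numbers: the shift along the world's x, y, z in cm, then the turn, a rotation vector about the world's x, y, z in degrees. In form: [[[tx, ty, tz, rx, ry, rz], ...]]. A call has 1 to 12 rows; each row shifts and turns the commanded pose from where the row before left it; what a row does not reach is not made up. A row lasts 1/12 s, in which the tool goes at most 41.7 mm and 7.16 degrees, less where a joint would pass 70% of its speed; a pose out of reach is approached as far as the arm can. A call is refused whole if a number of a shift passes 4.17 or a number of a turn 7.16, either way. A call with a gripper value outside its range is refused whole. "gripper" is the opening, from -1 (shut) to 1 (fully open), set as the call begins (left out, the last holds). The fingers move at their own pace and stop on an object; "squeeze" is the grip in N (left out, the last holds). Time passes only in rows, so rows that do not move let the fingers close. It gives the time, the measured TCP pose, the force, the opening and the grip force at its end, in the units of the state.
- monitor.read_state(): the state, without advancing time (a new reading comes with each control period).
- eyes.read_camera(name): name is "scene" or "top"; returns the picture (420x560x3 uint8, blue, green, red); there is no depth.
- eyes.camera_model(name): a dict with "fx", "fy", "cx", "cy" (pixels), "rvec" (rotation vector, rad) and "tvec" (3), from world to camera coordinates, as OpenCV has them. Camera axes: x right, y down, z forward; pixel columns grow to the right and rows downward; lengths in m; the calibration is good to about 2 mm. A picture is of the moment at which its call begins. camera_model takes no time and is no camera call.
- ticket.close_job(): hands the job in; it is judged then, once.
The state is a dict: "t": time; "q": joint angles; "dq": joint speeds; "joint_torque": joint torques, N m; "tool_pos": TCP position; "orientation": TCP orientation; "force": force on the tool from outside, world axes, zero at the start; "wrist_torque": the same for the moment, N m; "opening": finger opening in m; "gripper_force": force on a finger pad.
Only numpy, scipy, OpenCV 4.12 (cv2) and the standard library are available. Lean on these libraries where they do the work, as an engineer would, in place of code of your own. Each camera call takes 0.05 s, during which the arm holds its last target. There are 200 camera calls.

### The job

Three gearbox parts have been put back in the wrong dishes: each must end standing upright in the dish of the colour it is daubed with. First park one of them on the free round black rubber mat, then shift the others round, and finish with the mat empty. Set the parts down instead of dropping them, don't tip them over, and leave the pinion, the stack of clutch discs and the green tin where they stand.

Things in the scene. Friction and masses are not known exactly. Their poses are not given: they have to be found in the camera images.
- flange: Bright splined drive flange, daubed YELLOW on the upper face of its foot and on its top: a foot disc 78 mm in diameter and 10 mm thick, a boss 46 mm in diameter up to 18 mm, then an upright splined stub 32 mm in diameter from 18 to 75 mm (its top). Grip the stub. 0.45 to 0.9 kg, round, any grasp yaw. Origin: centre of its underside; z up. Starts upright in a dish of another colour.
- gear: Dark double gear, daubed BLUE on the upper face of its big gear and on its top: big gear 78 mm in diameter, 18 mm thick, a neck 38 mm in diameter up to 26 mm, then a small gear 46 mm in diameter from 26 to 66 mm (its top). Grip the small gear. 0.45 to 0.9 kg, round, any grasp yaw. Origin: centre of its underside; z up. Starts upright in a dish of another colour.
- sleeve: Rust-brown flanged sleeve, daubed RED on the upper face of its foot and on its top rim: foot disc 78 mm in diameter, 9 mm thick, then a barrel 50 mm in diameter from 9 to 65 mm (its top). Grip the barrel. 0.45 to 0.9 kg, round, any grasp yaw. Origin: centre of its underside; z up. Starts upright in a dish of another colour.
- dish_yellow: Fixed round shallow parts dish painted yellow, 118 mm across, rim 14 mm high and 6 mm thick, inside 106 mm across, flat floor 4 mm above the bench. Origin: centre of its underside, on the bench; z up. It holds only one of the three parts at a time. At the start another colour's part stands in its middle.
- dish_blue: Fixed round shallow parts dish painted blue, 118 mm across, rim 14 mm high and 6 mm thick, inside 106 mm across, flat floor 4 mm above the bench. Origin: centre of its underside, on the bench; z up. It holds only one of the three parts at a time. At the start another colour's part stands in its middle.
- dish_red: Fixed round shallow parts dish painted red, 118 mm across, rim 14 mm high and 6 mm thick, inside 106 mm across, flat floor 4 mm above the bench. Origin: centre of its underside, on the bench; z up. It holds only one of the three parts at a time. At the start another colour's part stands in its middle.
- mat: The free spot: a fixed round black rubber mat, 132 mm across, 4 mm thick, empty at the start. Origin: centre of its underside, on the bench; z up.
- pinion: Bystander, leave alone: loose black bevel pinion standing upright, gear 56 mm in diameter and 28 mm high below, shaft 26 mm in diameter above, 90 mm tall in all. Origin: centre of its underside.
- discs: Bystander, leave alone: loose grey-brown stack of clutch discs (one piece), 63 mm in diameter, 38 mm high. Origin: centre of its underside.
- tin: Bystander, leave alone: loose green round tin, 60 mm in diameter, 85 mm high. Origin: centre of its underside.
There are look-alikes about, which are no part of the job. Of the things like the dish_blue, leave any that is brown or white; of the rest the larger one is meant.

How it is judged:
By the outcome, as a careful person would: the job done as asked, in the order asked, and still so for the second after the job is handed in, with the robot touching nothing.
It also fails if it takes over 128 s, if anything falls off the work surface, if the arm or the gripper's body presses on something with over 40 N, if the wrist force passes 120 N, or if a joint passes its speed limit or range.

## Working session

There is one attempt and no reset: what is moved stays moved. The work goes in short steps, Python scripts to look and compute and a tool call to move; the robot and the scene stay as the last step left them, time stands still between calls to the robot, and variables do not carry over. Pictures are saved under pics/ and viewed, at most 14 in all, crops included, and the job is handed in when it is done.

Besides the shell and the picture viewer there is one more tool, called after ">>>" by a JSON object that holds its "op" and its "data", one argument or row to a line. arm_command: Moves the arm, as the interface text tells. Its arguments: {"type":"object","properties":{"deltas":{"type":"array"},"gripper":{"type":"number"},"squeeze":{"type":"number"}},"required":["deltas"]}

```bash
mkdir -p pics; python3 - <<'E'
from plant import monitor, eyes
import cv2
print(monitor.read_state())
for n in("top","scene"):
    cv2.imwrite(f"pics/{n}0.png",eyes.read_camera(n)); print(n,eyes.camera_model(n))
E
```

```text
{'t': 0.0, 'q': array([ 1.04760350e+00,  1.31133299e-01,  1.48926819e+00, -4.10620427e-06,
        1.52299431e+00, -8.54050020e-02]), 'dq': array([ 0.00266333,  0.00059493, -0.00054143,  0.00021847, -0.00021535,
       -0.00130531]), 'joint_torque': array([-1.05118827e-04, -5.59829950e+01, -4.91778874e+01,  7.68654328e-02,
        3.50592693e-02, -1.51206614e-04]), 'tool_pos': array([0.25406393, 0.54293343, 0.21761018]), 'orientation': array([-6.82080003e-01, -3.06610408e+00,  2.70371142e-03]), 'force': array([ 0.16426258, -0.50991357,  0.13838737]), 'wrist_torque': array([-0.00382505, -0.00111645, -0.00547501]), 'gripper_force': 0.0, 'opening': 0.09305681978755036}
top {'fx': 501.7125212479215, 'fy': 501.7125212479215, 'cx': 280.8611859642904, 'cy': 216.43840526804507, 'rvec': array([ 2.20443466, -2.15132934,  0.05935295]), 'tvec': array([0.00362933, 0.48184299, 1.28367118])}
scene {'fx': 519.2245201567981, 'fy': 519.2245201567981, 'cx': 288.6097157546244, 'cy': 206.751231411768, 'rvec': array([ 2.21952691,  0.62775615, -0.29625592]), 'tvec': array([-0.4412954 , -0.13266884,  1.3634491 ])}
```

View pics/top0.png

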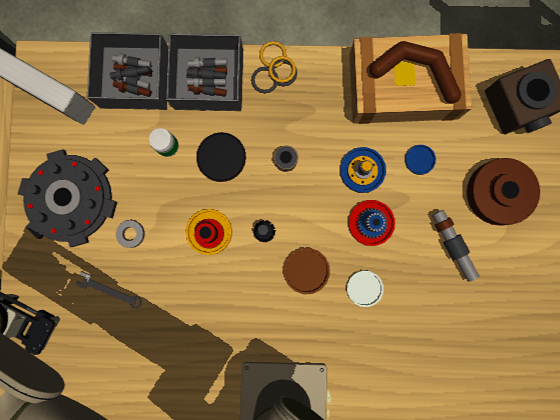

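View pics/scene0.png

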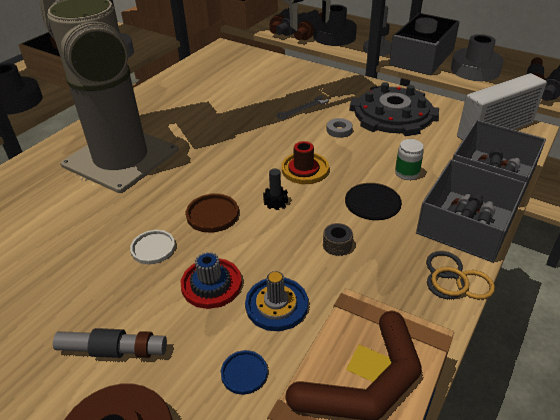

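The top view shows the flange in the blue dish at (363,169), the gear in the red dish at (371,222), the sleeve in the yellow dish at (208,231) and the mat at (221,156). The bystanders are the tin (164,141), discs (285,158) and pinion (263,231).
Possible blue dishes are large blue (363,169), small blue (420,159), brown (306,270) and white (365,288). By the description I choose the larger blue one at (363,169). Next I measure and check it in a close crop.

```bash
cat > h.py <<'E'
import numpy as np, cv2
from scipy.optimize import least_squares
from plant import eyes, monitor
def back(cam,px,z):
    m=eyes.camera_model(cam); R=cv2.Rodrigues(m["rvec"])[0]; C=-R.T@m["tvec"]
    p=np.atleast_2d(np.asarray(px,float))
    d=np.c_[(p[:,0]-m["cx"])/m["fx"],(p[:,1]-m["cy"])/m["fy"],np.ones(len(p))]@R
    return (C+d*((z-C[2])/d[:,2])[:,None])[:,:2]
def mask(im,c):
    h=cv2.cvtColor(im,cv2.COLOR_BGR2HSV); H,S,V=[h[...,i].astype(int) for i in range(3)]
    return {"yellow":(H>19)&(H<33)&(S>190)&(V>90),"blue":(H>95)&(H<125)&(S>130)&(V>50),
     "red":((H<5)|(H>174))&(S>190)&(V>70),"black":(V<50)}[c]
def circ(cam,im,c,px,rad,z):
    """circle fitted to hull of coloured pixels within rad px of px, on plane z"""
    yy,xx=np.indices(im.shape[:2]); k=mask(im,c)&(np.hypot(xx-px[0],yy-px[1])<rad)
    n,l,s,_=cv2.connectedComponentsWithStats(k.astype(np.uint8),connectivity=8)
    pts=np.argwhere(l==1+np.argmax(s[1:,4]))[:,::-1].astype(np.int32)
    w=back(cam,cv2.convexHull(pts)[:,0],z)
    f=least_squares(lambda q:np.hypot(*(w-q[:2]).T)-q[2],[*w.mean(0),.05],loss="soft_l1",f_scale=.002)
    return np.round(f.x*1000,1)
E
python3 - <<'E'
from h import *
t=cv2.imread("pics/top0.png"); s=cv2.imread("pics/scene0.png")
for n,c,p,r,p2,r2,z in [("dY","yellow",(208,231),30,(305,168),32,.014),("dB","blue",(363,169),28,(277,302),38,.014),("sB","blue",(420,159),26,(245,371),32,.014),
  ("dR","red",(371,222),30,(211,282),38,.014),("mat","black",(221,156),32,(373,201),36,.004),
  ("flange foot","yellow",(363,169),22,(277,300),28,.014),("sleeve foot","red",(208,233),22,(304,166),30,.013),("gear","blue",(373,221),22,(210,277),28,.022)]:
    print(n,circ("top",t,c,p,r,z),circ("scene",s,c,p2,r2,z))
for n,p,z in [("pinion",(264,229),.09),("tin",(161,136),.085),("discs",(285,156),.038),("flange top",(366,167),.079),("gear top",(375,221),.07),("sleeve top",(206,232),.069)]: print(n,np.round(back("top",p,z)*1000))
a=cv2.resize(t[125:265,310:460],None,fx=4,fy=4,interpolation=cv2.INTER_CUBIC)
cv2.imwrite("pics/crop0.png",a)
E
```

```text
dY [438.2 203.1  59.7] [492.3 185.7   7.3]
dB [ 610.  -194.5   59. ] [ 614.7 -198.    58.8]
sB [ 640.6 -343.9   38.5] [ 647.4 -349.9   38.4]
dR [ 471.8 -218.9   59. ] [ 476.5 -222.5   59.2]
mat [637.5 178.5  64.8] [642.4 174.2  65.5]
flange foot [ 608.7 -194.3   37.1] [ 578.5 -148.6    8.7]
sleeve foot [434.3 201.8  36.9] [439.2 198.1  35.8]
gear [ 469.  -219.9   32. ] [ 474.3 -222.5   32.2]
pinion [[445.  55.]]
tin [[671. 318.]]
discs [[636.   8.]]
flange top [[ 605. -194.]]
gear top [[ 472. -219.]]
sleeve top [[435. 200.]]
```

View pics/crop0.png

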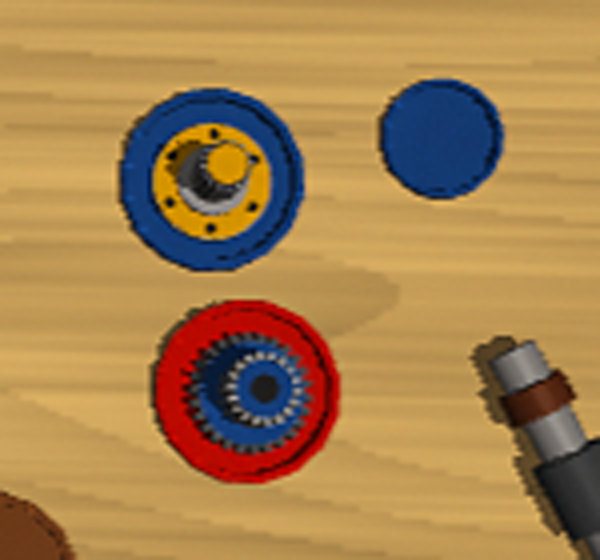

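The crop shows the larger blue dish holding the yellow-daubed flange, the blue-daubed gear in the red dish, and the small blue decoy dish to the right. Fitted radii are 59 mm for the dishes, 38 mm for the decoy and 65 mm for the mat, which match the sizes given. The two cameras agree to about 5 mm, so I use the means. I start with the flange at about (611,-196).

>>> {"op": "arm_command", "data": {
  "deltas": [
    [[0.7,-1.5,0,0,0,2],[1.5,-3.1,0,0,0,2],[1.5,-3.1,0,0,0,2],[1.5,-3.1,0,0,0,2],[1.5,-3.1,0,0,0,2],[1.5,-3.1,0,0,0,2],[1.5,-3.1,0,0,0,2],[1.5,-3.1,0,0,0,2],[1.5,-3.1,0,0,0,2],[1.5,-3.1,0,0,0,2],[1.5,-3.1,0,0,0,2],[1.5,-3.1,0,0,0,2]]
  ],
  "gripper": 1,
  "squeeze": 30
}}

```text
t: 1.1
tool_pos: [0.4265, 0.1858, 0.2183]
orientation: [-0.027, -3.141, 0.0]
force: [0.3, 0.8, 2.1]
opening: 0.093
gripper_force: 0.0
```

>>> {"op": "arm_command", "data": {
  "deltas": [
    [[1.6,-3.3,0,0,0,0],[1.6,-3.3,0,0,0,0],[1.6,-3.3,0,0,0,0],[1.6,-3.3,0,0,0,0],[1.6,-3.3,0,0,0,0],[1.6,-3.3,0,0,0,0],[1.6,-3.3,0,0,0,0],[1.6,-3.3,0,0,0,0],[1.6,-3.3,0,0,0,0],[1.6,-3.3,0,0,0,0],[1.6,-3.3,0,0,0,0],[0.9,-1.9,0,0,0,0]]
  ]
}}

```text
t: 2.1
tool_pos: [0.6117, -0.1981, 0.2176]
orientation: [-0.033, -3.14, 0.001]
force: [0.2, -0.8, 0.6]
opening: 0.0931
gripper_force: 0.0
```

>>> {"op": "arm_command", "data": {
  "deltas": [
    [[0,0,-2,0,0,0],[0,0,-2,0,0,0],[0,0,-2,0,0,0],[0,0,-2,0,0,0],[0,0,-2,0,0,0],[0,0,-1,0,0,0],[0,0,-0.5,0,0,0],[0,0,0,0,0,0]]
  ]
}}

```text
t: 2.77
tool_pos: [0.6104, -0.1942, 0.1022]
orientation: [-0.03, -3.139, -0.002]
force: [-0.2, 1.2, -0.2]
opening: 0.0931
gripper_force: 0.0
```

```bash
python3 - <<'E'
from h import *
a=eyes.read_camera("scene")[180:340,170:390]; b=eyes.read_camera("top")[110:260,290:490]
f=lambda x:cv2.resize(x,(400,300),interpolation=cv2.INTER_CUBIC)
cv2.imwrite("pics/c1.png",np.hstack([f(a),f(b)]))
E
```

```text
(no output)
```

View pics/c1.png

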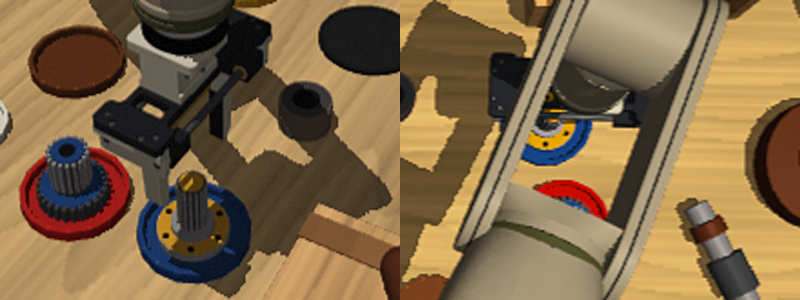

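Scene half: fingertips at about (155,205) and (218,138) in the crop, flange top at (190,182). It looks straddled. I'll do one relative check in that same camera.

```bash
python3 - <<'E'
from h import *
f=lambda u,v:(170+u*.55,180+v*160/300)
print(back("scene",[f(157,205),f(220,140)],.102), back("scene",f(191,182),.079))
E
```

```text
[[ 0.61190842 -0.25273111]
 [ 0.61981545 -0.15228862]] [[ 0.61279668 -0.19623744]]
```

>>> {"op": "arm_command", "data": {
  "deltas": [
    [[-0.1,0.1,-1,0,0,0],[0,0,-1,0,0,0],[0,0,-1,0,0,0],[0,0,-1,0,0,0],[0,0,-1,0,0,0],[0,0,-0.8,0,0,0],[0,0,-0.5,0,0,0],[0,0,0,0,0,0],[0,0,0,0,0,0]]
  ]
}}

```text
t: 3.62
tool_pos: [0.6102, -0.1935, 0.0403]
orientation: [-0.03, -3.141, -0.0]
force: [-0.7, -0.1, -0.1]
opening: 0.0931
gripper_force: 0.0
```

>>> {"op": "arm_command", "data": {
  "deltas": [
    [[0,0,0,0,0,0],[0,0,0,0,0,0],[0,0,0,0,0,0],[0,0,0,0,0,0],[0,0,0,0,0,0],[0,0,0,0,0,0],[0,0,0,0,0,0],[0,0,0,0,0,0],[0,0,0,0,0,0],[0,0,0,0,0,0]]
  ],
  "gripper": -1,
  "squeeze": 35
}}

```text
t: 4.45
tool_pos: [0.6103, -0.1935, 0.0406]
orientation: [-0.03, -3.141, -0.0]
force: [0.6, -3.5, 1.1]
opening: 0.0317
gripper_force: 35.1
```

>>> {"op": "arm_command", "data": {
  "deltas": [
    [[0,0,0.4,0,0,0],[0,0,0.8,0,0,0],[0,0,1.2,0,0,0],[0,0,1.6,0,0,0],[0,0,2,0,0,0],[0,0,2,0,0,0],[0,0,2,0,0,0],[0,0,1.6,0,0,0],[0,0,0.9,0,0,0],[0,0,0.5,0,0,0],[0,0,0,0,0,0]]
  ]
}}

```text
t: 5.37
tool_pos: [0.6109, -0.1938, 0.1721]
orientation: [0.03, 3.14, -0.001]
force: [-0.6, -0.2, -7.1]
opening: 0.0318
gripper_force: 35.0
```

>>> {"op": "arm_command", "data": {
  "deltas": [
    [[0.1,0.9,0,0,0,0],[0.1,1.8,0,0,0,0],[0.2,2.5,0,0,0,0],[0.3,3.0,0,0,0,0],[0.3,3.2,0,0,0,0],[0.3,3.2,0,0,0,0],[0.3,3.2,0,0,0,0],[0.3,3.2,0,0,0,0],[0.3,3.2,0,0,0,0],[0.3,3.2,0,0,0,0],[0.2,3.2,0,0,0,0],[0.1,2.5,0,0,0,0]]
  ]
}}

```text
t: 6.37
tool_pos: [0.6368, 0.1407, 0.1685]
orientation: [-0.028, -3.138, -0.001]
force: [-0.1, -0.6, -6.6]
opening: 0.0311
gripper_force: 35.0
```

>>> {"op": "arm_command", "data": {
  "deltas": [
    [[0.1,2,0,0,0,0],[0.1,1.3,0,0,0,0],[0,0.5,0,0,0,0],[0,0,0,0,0,0],[0,0,0,0,0,0]]
  ]
}}

```text
t: 6.78
tool_pos: [0.64, 0.1746, 0.1699]
orientation: [-0.03, -3.14, 0.001]
force: [-0.3, 0.4, -7.1]
opening: 0.0317
gripper_force: 35.0
```

>>> {"op": "arm_command", "data": {
  "deltas": [
    [[0,0,-0.7,0,0,0],[0,0,-1.5,0,0,0],[0,0,-2,0,0,0],[0,0,-2,0,0,0],[0,0,-2,0,0,0],[0,0,-1.7,0,0,0],[0,0,-1.2,0,0,0],[0,0,-0.8,0,0,0],[0,0,-0.4,0,0,0],[0,0,-0.2,0,0,0],[0,0,0,0,0,0],[0,0,0,0,0,0]]
  ]
}}

```text
t: 7.78
tool_pos: [0.6412, 0.1755, 0.0468]
orientation: [0.03, 3.14, 0.001]
force: [0.1, 0.1, -6.7]
opening: 0.0314
gripper_force: 35.0
```

>>> {"op": "arm_command", "data": {
  "deltas": [
    [[0,0,-0.1,0,0,0],[0,0,-0.1,0,0,0],[0,0,-0.1,0,0,0],[0,0,0,0,0,0],[0,0,0,0,0,0]]
  ]
}}

```text
t: 8.2
tool_pos: [0.6403, 0.1755, 0.0426]
orientation: [-0.03, -3.141, 0.0]
force: [0.3, 0.3, -6.1]
opening: 0.0316
gripper_force: 35.0
```

>>> {"op": "arm_command", "data": {
  "deltas": [
    [[0,0,-0.1,0,0,0],[0,0,-0.1,0,0,0],[0,0,-0.05,0,0,0],[0,0,0,0,0,0],[0,0,0,0,0,0]]
  ]
}}

```text
t: 8.62
tool_pos: [0.6405, 0.1755, 0.0406]
orientation: [0.03, 3.141, 0.0]
force: [-1.3, -1.1, -1.8]
opening: 0.0316
gripper_force: 35.0
```

It has touched down. I release and lift.

>>> {"op": "arm_command", "data": {
  "deltas": [
    [[0,0,0,0,0,0],[0,0,0,0,0,0],[0,0,0,0,0,0],[0,0,0,0,0,0],[0,0,0,0,0,0],[0,0,0,0,0,0],[0,0,0,0,0,0],[0,0,0,0,0,0]]
  ],
  "gripper": 1
}}

```text
t: 9.28
tool_pos: [0.6404, 0.1754, 0.0402]
orientation: [0.03, 3.141, -0.0]
force: [-0.9, -0.1, 0.1]
opening: 0.0802
gripper_force: 0.0
```

>>> {"op": "arm_command", "data": {
  "deltas": [
    [[0,0,1,0,0,0],[0,0,1.5,0,0,0],[0,0,2,0,0,0],[0,0,2.5,0,0,0],[0,0,2.5,0,0,0],[0,0,2.5,0,0,0],[0,0,1,0,0,0]]
  ]
}}

```text
t: 9.87
tool_pos: [0.6427, 0.1759, 0.1769]
orientation: [0.03, 3.134, 0.002]
force: [0.8, 0.6, -0.2]
opening: 0.0931
gripper_force: 0.0
```

>>> {"op": "arm_command", "data": {
  "deltas": [
    [[-0.7,-1.7,0,0,0,0],[-1.4,-3.3,0,0,0,0],[-1.4,-3.3,0,0,0,0],[-1.4,-3.3,0,0,0,0],[-1.4,-3.3,0,0,0,0],[-1.4,-3.3,0,0,0,0],[-1.4,-3.3,0,0,0,0],[-1.4,-3.3,0,0,0,0],[-1.4,-3.3,0,0,0,0],[-1.4,-3.3,0,0,0,0],[-1.4,-3.3,0,0,0,0],[-1.4,-3.3,0,0,0,0]]
  ]
}}

```text
t: 10.87
tool_pos: [0.4785, -0.206, 0.1708]
orientation: [0.029, 3.141, -0.001]
force: [-0.1, 0.3, 0.1]
opening: 0.0929
gripper_force: 0.0
```

>>> {"op": "arm_command", "data": {
  "deltas": [
    [[-0.4,-1,-0.5,0,0,0],[-0.4,-0.5,-1,0,0,0],[0,0,-2,0,0,0],[0,0,-2,0,0,0],[0,0,-2,0,0,0],[0,0,-1.5,0,0,0],[0,0,-1.2,0,0,0],[0,0,-1.2,0,0,0],[0,0,-1.2,0,0,0],[0,0,-0.7,0,0,0],[0,0,-0.3,0,0,0],[0,0,0,0,0,0]]
  ]
}}

```text
t: 11.87
tool_pos: [0.471, -0.2193, 0.0334]
orientation: [-0.03, -3.14, -0.001]
force: [-0.5, 0.6, -0.3]
opening: 0.0932
gripper_force: 0.0
```

>>> {"op": "arm_command", "data": {
  "deltas": [
    [[0,0,0,0,0,0],[0,0,0,0,0,0],[0,0,0,0,0,0],[0,0,0,0,0,0],[0,0,0,0,0,0],[0,0,0,0,0,0],[0,0,0,0,0,0],[0,0,0,0,0,0],[0,0,0,0,0,0]]
  ],
  "gripper": -1
}}

```text
t: 12.62
tool_pos: [0.4714, -0.2195, 0.0342]
orientation: [-0.03, -3.141, -0.0]
force: [-0.4, 0.2, 1.1]
opening: 0.0457
gripper_force: 35.0
```

>>> {"op": "arm_command", "data": {
  "deltas": [
    [[0,0,0.4,0,0,0],[0,0,0.8,0,0,0],[0,0,1.2,0,0,0],[0,0,1.6,0,0,0],[0,0,1.5,0,0,0],[0,0,1,0,0,0],[0,0,0.5,0,0,0],[0,0,0,0,0,0]]
  ]
}}

```text
t: 13.28
tool_pos: [0.4723, -0.2201, 0.1059]
orientation: [0.03, 3.139, -0.002]
force: [0.4, -0.8, -7.9]
opening: 0.0456
gripper_force: 35.0
```

>>> {"op": "arm_command", "data": {
  "deltas": [
    [[0.5,0.1,0,0,0,0],[1.1,0.2,0,0,0,0],[1.8,0.3,0,0,0,0],[2.2,0.4,0,0,0,0],[2.2,0.4,0,0,0,0],[2.2,0.4,0,0,0,0],[1.8,0.3,0,0,0,0],[1.3,0.2,0,0,0,0],[0.6,0.1,0,0,0,0],[0.3,0,0,0,0,0],[0,0,0,0,0,0],[0,0,0,0,0,0]]
  ]
}}

```text
t: 14.28
tool_pos: [0.6104, -0.1956, 0.1033]
orientation: [-0.03, -3.14, -0.001]
force: [0.5, -0.1, -8.5]
opening: 0.0455
gripper_force: 35.0
```

>>> {"op": "arm_command", "data": {
  "deltas": [
    [[0,0,-0.5,0,0,0],[0,0,-1,0,0,0],[0,0,-1.5,0,0,0],[0,0,-1.5,0,0,0],[0,0,-1,0,0,0],[0,0,-0.6,0,0,0],[0,0,-0.3,0,0,0],[0,0,-0.1,0,0,0],[0,0,0,0,0,0],[0,0,0,0,0,0]]
  ]
}}

```text
t: 15.12
tool_pos: [0.6121, -0.1959, 0.0401]
orientation: [0.03, 3.14, -0.001]
force: [0.8, 0.4, -8.4]
opening: 0.0456
gripper_force: 35.0
```

>>> {"op": "arm_command", "data": {
  "deltas": [
    [[0,0,-0.2,0,0,0],[0,0,-0.1,0,0,0],[0,0,-0.1,0,0,0],[0,0,-0.1,0,0,0],[0,0,0,0,0,0],[0,0,0,0,0,0]]
  ]
}}

```text
t: 15.62
tool_pos: [0.6115, -0.1956, 0.0343]
orientation: [0.03, 3.141, -0.0]
force: [-0.0, 0.3, -7.4]
opening: 0.0461
gripper_force: 35.0
```

>>> {"op": "arm_command", "data": {
  "deltas": [
    [[0,0,-0.1,0,0,0],[0,0,-0.05,0,0,0],[0,0,0,0,0,0],[0,0,0,0,0,0]]
  ]
}}

```text
t: 15.95
tool_pos: [0.6116, -0.1956, 0.0343]
orientation: [0.03, 3.141, -0.0]
force: [-6.1, 2.5, 4.8]
opening: 0.0455
gripper_force: 35.0
```

>>> {"op": "arm_command", "data": {
  "deltas": [
    [[0,0,0.1,0,0,0],[0,0,0,0,0,0],[0,0,0,0,0,0],[0,0,0,0,0,0],[0,0,0,0,0,0],[0,0,0,0,0,0],[0,0,0,0,0,0],[0,0,0,0,0,0]]
  ],
  "gripper": 1
}}

```text
t: 16.62
tool_pos: [0.6113, -0.1956, 0.0335]
orientation: [-0.03, -3.141, -0.0]
force: [0.1, 0.9, -0.9]
opening: 0.0918
gripper_force: 0.0
```

>>> {"op": "arm_command", "data": {
  "deltas": [
    [[0,0,1,0,0,0],[0,0,1.5,0,0,0],[0,0,2,0,0,0],[0,0,2.5,0,0,0],[0,0,2.5,0,0,0],[0,0,2.5,0,0,0],[0,0,1.5,0,0,0]]
  ]
}}

```text
t: 17.2
tool_pos: [0.6125, -0.196, 0.1731]
orientation: [0.03, 3.137, -0.003]
force: [-0.6, 1.0, 0.4]
opening: 0.0929
gripper_force: 0.0
```

>>> {"op": "arm_command", "data": {
  "deltas": [
    [[-0.7,1.7,0,0,0,0],[-1.5,3.4,0,0,0,0],[-1.5,3.4,0,0,0,0],[-1.5,3.4,0,0,0,0],[-1.5,3.4,0,0,0,0],[-1.5,3.4,0,0,0,0],[-1.5,3.4,0,0,0,0],[-1.5,3.4,0,0,0,0],[-1.5,3.4,0,0,0,0],[-1.5,3.4,0,0,0,0],[-1.5,3.4,0,0,0,0],[-1.5,3.4,0,0,0,0]]
  ]
}}

```text
t: 18.2
tool_pos: [0.4385, 0.1969, 0.1697]
orientation: [0.03, 3.14, 0.001]
force: [-0.1, 0.4, -0.9]
opening: 0.0932
gripper_force: 0.0
```

```bash
python3 - <<'E'
from h import *
cv2.imwrite("pics/s2.png",eyes.read_camera("scene"))
print(monitor.read_state()["tool_pos"])
E
```

```text
[0.4359085  0.20237117 0.16968383]
```

View pics/s2.png

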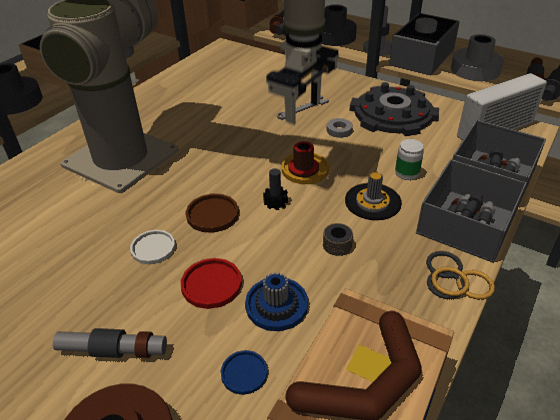

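The scene shows the flange upright on the mat (373,193), the gear upright in the blue dish (277,295) and the red dish empty (211,282). Next is the sleeve, at (303,158).

>>> {"op": "arm_command", "data": {
  "deltas": [
    [[0.1,-0.1,-0.7,0,0,0],[0,0,-1.2,0,0,0],[0,0,-2,0,0,0],[0,0,-2,0,0,0],[0,0,-1.5,0,0,0],[0,0,-1.2,0,0,0],[0,0,-1.2,0,0,0],[0,0,-1.2,0,0,0],[0,0,-1.2,0,0,0],[0,0,-0.9,0,0,0],[0,0,-0.4,0,0,0],[0,0,0,0,0,0]]
  ]
}}

```text
t: 19.25
tool_pos: [0.4396, 0.1942, 0.0325]
orientation: [-0.03, -3.14, 0.001]
force: [-0.3, 0.3, 0.4]
opening: 0.0928
gripper_force: 0.0
```

>>> {"op": "arm_command", "data": {
  "deltas": [
    [[0,0,0,0,0,0],[0,0,0,0,0,0],[0,0,0,0,0,0],[0,0,0,0,0,0],[0,0,0,0,0,0],[0,0,0,0,0,0],[0,0,0,0,0,0],[0,0,0,0,0,0],[0,0,0,0,0,0]]
  ],
  "gripper": -1
}}

```text
t: 20.0
tool_pos: [0.4409, 0.1951, 0.0343]
orientation: [0.03, 3.14, 0.002]
force: [-0.5, 3.8, 4.5]
opening: 0.0494
gripper_force: 35.0
```

>>> {"op": "arm_command", "data": {
  "deltas": [
    [[0,0,0.4,0,0,0],[0,0,0.8,0,0,0],[0,0,1.2,0,0,0],[0,0,1.6,0,0,0],[0,0,2,0,0,0],[0,0,2,0,0,0],[0,0,2,0,0,0],[0,0,1.6,0,0,0],[0,0,0.9,0,0,0],[0,0,0.5,0,0,0],[0,0,0,0,0,0]]
  ]
}}

```text
t: 20.92
tool_pos: [0.4408, 0.1944, 0.1648]
orientation: [0.03, 3.14, 0.0]
force: [0.4, -0.6, -4.7]
opening: 0.0494
gripper_force: 35.0
```

>>> {"op": "arm_command", "data": {
  "deltas": [
    [[0.1,-0.9,0,0,0,0],[0.2,-1.8,0,0,0,0],[0.2,-2.7,0,0,0,0],[0.3,-3.3,0,0,0,0],[0.3,-3.5,0,0,0,0],[0.3,-3.5,0,0,0,0],[0.3,-3.5,0,0,0,0],[0.3,-3.5,0,0,0,0],[0.3,-3.5,0,0,0,0],[0.3,-3.5,0,0,0,0],[0.3,-3.5,0,0,0,0],[0.2,-3,0,0,0,0]]
  ]
}}

```text
t: 21.92
tool_pos: [0.4698, -0.1701, 0.1619]
orientation: [-0.031, -3.139, -0.001]
force: [0.4, -0.5, -4.9]
opening: 0.0495
gripper_force: 35.0
```

>>> {"op": "arm_command", "data": {
  "deltas": [
    [[0.2,-2.3,0,0,0,0],[0.1,-1.7,0,0,0,0],[0,-1,0,0,0,0],[0,-0.3,0,0,0,0],[0,0,0,0,0,0],[0,0,0,0,0,0]]
  ]
}}

```text
t: 22.42
tool_pos: [0.4739, -0.2197, 0.163]
orientation: [-0.029, -3.14, -0.002]
force: [0.2, 1.3, -5.6]
opening: 0.0494
gripper_force: 35.0
```

>>> {"op": "arm_command", "data": {
  "deltas": [
    [[0,0,-0.7,0,0,0],[0,0,-1.5,0,0,0],[0,0,-2,0,0,0],[0,0,-2,0,0,0],[0,0,-2,0,0,0],[0,0,-1.7,0,0,0],[0,0,-1.2,0,0,0],[0,0,-0.8,0,0,0],[0,0,-0.4,0,0,0],[0,0,-0.2,0,0,0],[0,0,0,0,0,0],[0,0,0,0,0,0]]
  ]
}}

```text
t: 23.42
tool_pos: [0.4751, -0.2209, 0.0396]
orientation: [0.03, 3.14, -0.001]
force: [0.7, 0.5, -4.0]
opening: 0.0494
gripper_force: 35.0
```

>>> {"op": "arm_command", "data": {
  "deltas": [
    [[0,0,-0.2,0,0,0],[0,0,-0.1,0,0,0],[0,0,-0.1,0,0,0],[0,0,0,0,0,0],[0,0,0,0,0,0]]
  ]
}}

```text
t: 23.83
tool_pos: [0.4743, -0.2206, 0.0346]
orientation: [-0.03, -3.141, -0.0]
force: [0.9, 0.8, -4.5]
opening: 0.0494
gripper_force: 35.0
```

>>> {"op": "arm_command", "data": {
  "deltas": [
    [[0,0,-0.1,0,0,0],[0,0,0,0,0,0],[0,0,0,0,0,0]]
  ]
}}

```text
t: 24.08
tool_pos: [0.4745, -0.2207, 0.0343]
orientation: [0.03, 3.141, -0.0]
force: [-3.4, 1.9, 4.6]
opening: 0.0497
gripper_force: 35.0
```

>>> {"op": "arm_command", "data": {
  "deltas": [
    [[0,0,0.1,0,0,0],[0,0,0,0,0,0],[0,0,0,0,0,0],[0,0,0,0,0,0],[0,0,0,0,0,0],[0,0,0,0,0,0],[0,0,0,0,0,0],[0,0,0,0,0,0]]
  ],
  "gripper": 1
}}

```text
t: 24.75
tool_pos: [0.4743, -0.2206, 0.0346]
orientation: [-0.03, -3.141, -0.0]
force: [-0.3, -0.3, -0.2]
opening: 0.0921
gripper_force: 0.0
```

>>> {"op": "arm_command", "data": {
  "deltas": [
    [[0,0,1,0,0,0],[0,0,1.5,0,0,0],[0,0,2,0,0,0],[0,0,2.5,0,0,0],[0,0,2.5,0,0,0],[0,0,2.5,0,0,0],[0,0,1.5,0,0,0]]
  ]
}}

```text
t: 25.33
tool_pos: [0.4754, -0.2212, 0.1737]
orientation: [0.03, 3.138, -0.003]
force: [0.2, 0.2, 1.0]
opening: 0.0928
gripper_force: 0.0
```

>>> {"op": "arm_command", "data": {
  "deltas": [
    [[0.7,1.8,0,0,0,0],[1.4,3.4,0,0,0,0],[1.4,3.4,0,0,0,0],[1.4,3.4,0,0,0,0],[1.4,3.4,0,0,0,0],[1.4,3.4,0,0,0,0],[1.4,3.4,0,0,0,0],[1.4,3.4,0,0,0,0],[1.4,3.4,0,0,0,0],[1.4,3.4,0,0,0,0],[1.4,3.4,0,0,0,0],[1.4,3.4,0,0,0,0]]
  ]
}}

```text
t: 26.33
tool_pos: [0.6358, 0.1733, 0.1705]
orientation: [0.03, 3.141, 0.0]
force: [0.4, -0.4, -0.2]
opening: 0.093
gripper_force: 0.0
```

>>> {"op": "arm_command", "data": {
  "deltas": [
    [[0.5,0.4,-0.7,0,0,0],[0,0,-1.2,0,0,0],[0,0,-1.5,0,0,0],[0,0,-1.5,0,0,0],[0,0,-1,0,0,0],[0,0,-0.5,0,0,0],[0,0,0,0,0,0]]
  ]
}}

```text
t: 26.92
tool_pos: [0.639, 0.1742, 0.1037]
orientation: [-0.031, -3.138, 0.001]
force: [1.0, 0.6, -0.5]
opening: 0.093
gripper_force: 0.0
```

>>> {"op": "arm_command", "data": {
  "deltas": [
    [[0.1,0.1,-1,0,0,0],[0,0,-1.2,0,0,0],[0,0,-1.2,0,0,0],[0,0,-1.2,0,0,0],[0,0,-1,0,0,0],[0,0,-0.6,0,0,0],[0,0,-0.2,0,0,0],[0,0,0,0,0,0]]
  ]
}}

```text
t: 27.58
tool_pos: [0.6407, 0.1764, 0.0406]
orientation: [-0.03, -3.14, 0.001]
force: [0.8, 0.0, 0.2]
opening: 0.0928
gripper_force: 0.0
```

>>> {"op": "arm_command", "data": {
  "deltas": [
    [[0,0,0,0,0,0],[0,0,0,0,0,0],[0,0,0,0,0,0],[0,0,0,0,0,0],[0,0,0,0,0,0],[0,0,0,0,0,0],[0,0,0,0,0,0],[0,0,0,0,0,0],[0,0,0,0,0,0],[0,0,0,0,0,0]]
  ],
  "gripper": -1
}}

```text
t: 28.42
tool_pos: [0.6414, 0.1762, 0.0416]
orientation: [-0.03, -3.141, 0.001]
force: [1.3, 1.3, 0.9]
opening: 0.0313
gripper_force: 35.1
```

>>> {"op": "arm_command", "data": {
  "deltas": [
    [[0,0,0.4,0,0,0],[0,0,0.8,0,0,0],[0,0,1.2,0,0,0],[0,0,1.6,0,0,0],[0,0,2,0,0,0],[0,0,2,0,0,0],[0,0,2,0,0,0],[0,0,1.6,0,0,0],[0,0,0.9,0,0,0],[0,0,0.5,0,0,0],[0,0,0,0,0,0]]
  ]
}}

```text
t: 29.33
tool_pos: [0.6419, 0.1766, 0.1732]
orientation: [0.03, 3.139, 0.001]
force: [0.9, -0.1, -6.9]
opening: 0.0315
gripper_force: 35.0
```

>>> {"op": "arm_command", "data": {
  "deltas": [
    [[-0.7,0.1,0,0,0,0],[-1.4,0.2,0,0,0,0],[-2,0.2,0,0,0,0],[-2.4,0.3,0,0,0,0],[-2.6,0.3,0,0,0,0],[-2.6,0.3,0,0,0,0],[-2.6,0.3,0,0,0,0],[-2.3,0.3,0,0,0,0],[-1.8,0.2,0,0,0,0],[-1.2,0.2,0,0,0,0],[-0.5,0.1,0,0,0,0],[0,0,0,0,0,0]]
  ]
}}

```text
t: 30.33
tool_pos: [0.4386, 0.2015, 0.1705]
orientation: [-0.028, -3.14, 0.001]
force: [-0.5, -0.0, -7.6]
opening: 0.0313
gripper_force: 35.0
```

>>> {"op": "arm_command", "data": {
  "deltas": [
    [[0,0,-0.7,0,0,0],[0,0,-1.5,0,0,0],[0,0,-2,0,0,0],[0,0,-2,0,0,0],[0,0,-2,0,0,0],[0,0,-1.7,0,0,0],[0,0,-1.2,0,0,0],[0,0,-0.8,0,0,0],[0,0,-0.4,0,0,0],[0,0,-0.1,0,0,0],[0,0,0,0,0,0],[0,0,0,0,0,0]]
  ]
}}

```text
t: 31.33
tool_pos: [0.4413, 0.2017, 0.0487]
orientation: [0.03, 3.14, 0.001]
force: [0.4, 0.2, -6.9]
opening: 0.0318
gripper_force: 35.0
```

>>> {"op": "arm_command", "data": {
  "deltas": [
    [[0,0,-0.2,0,0,0],[0,0,-0.2,0,0,0],[0,0,-0.1,0,0,0],[0,0,-0.05,0,0,0],[0,0,0,0,0,0],[0,0,0,0,0,0]]
  ]
}}

```text
t: 31.83
tool_pos: [0.4403, 0.2014, 0.0421]
orientation: [-0.03, -3.141, 0.0]
force: [0.2, 0.2, -6.7]
opening: 0.0313
gripper_force: 35.0
```

>>> {"op": "arm_command", "data": {
  "deltas": [
    [[0,0,-0.1,0,0,0],[0,0,0,0,0,0],[0,0,0,0,0,0]]
  ]
}}

```text
t: 32.08
tool_pos: [0.4406, 0.2015, 0.0416]
orientation: [0.03, 3.141, 0.0]
force: [-1.4, -0.5, -1.2]
opening: 0.0316
gripper_force: 35.0
```

>>> {"op": "arm_command", "data": {
  "deltas": [
    [[0,0,-0.05,0,0,0],[0,0,0,0,0,0]]
  ]
}}

```text
t: 32.25
tool_pos: [0.4407, 0.2015, 0.0416]
orientation: [0.03, 3.141, 0.0]
force: [-4.4, -1.6, 5.6]
opening: 0.0314
gripper_force: 35.0
```

>>> {"op": "arm_command", "data": {
  "deltas": [
    [[0,0,0,0,0,0],[0,0,0,0,0,0],[0,0,0,0,0,0],[0,0,0,0,0,0],[0,0,0,0,0,0],[0,0,0,0,0,0],[0,0,0,0,0,0],[0,0,0,0,0,0],[0,0,0,0,0,0]]
  ],
  "gripper": 1
}}

```text
t: 33.0
tool_pos: [0.4403, 0.2014, 0.0406]
orientation: [-0.03, -3.141, 0.0]
force: [-0.3, 0.2, 0.4]
opening: 0.087
gripper_force: 0.0
```

>>> {"op": "arm_command", "data": {
  "deltas": [
    [[0,0,1,0,0,0],[0,0,1.5,0,0,0],[0,0,2,0,0,0],[0,0,2.5,0,0,0],[0,0,2.5,0,0,0],[0,0,2.5,0,0,0],[0,0,2.5,0,0,0],[0,0,2.5,0,0,0],[-1,1.5,1.5,0,0,0],[-1,3,0,0,0,0],[-1,3,0,0,0,0],[-1,3,0,0,0,0]]
  ]
}}

```text
t: 34.0
tool_pos: [0.4002, 0.3075, 0.2273]
orientation: [0.032, 3.14, 0.002]
force: [0.2, -0.8, -0.1]
opening: 0.093
gripper_force: 0.0
```

>>> {"op": "arm_command", "data": {
  "deltas": [
    [[-1,3,0,0,0,0],[-1,3,0,0,0,0],[-1,3,0,0,0,0],[-1,3,0,0,0,0],[-1,3,0,0,0,0],[-1,3,0,0,0,0],[-1,1.5,0,0,0,0],[0,0,0,0,0,0],[0,0,0,0,0,0]]
  ]
}}

```text
t: 34.75
tool_pos: [0.3297, 0.5018, 0.226]
orientation: [0.027, 3.141, -0.001]
force: [0.6, -0.4, 0.6]
opening: 0.0933
gripper_force: 0.0
```

```bash
python3 - <<'E'
from h import *
t=eyes.read_camera("top"); s=eyes.read_camera("scene")
cv2.imwrite("pics/end.png",np.hstack([cv2.resize(t[110:280,130:430],(400,227)),cv2.resize(s[110:340,150:430],(400,329))[:227*1]]) if 0 else np.vstack([t[110:290,10:450],s[120:340,30:470]]))
E
```

```text
(no output)
```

View pics/end.png

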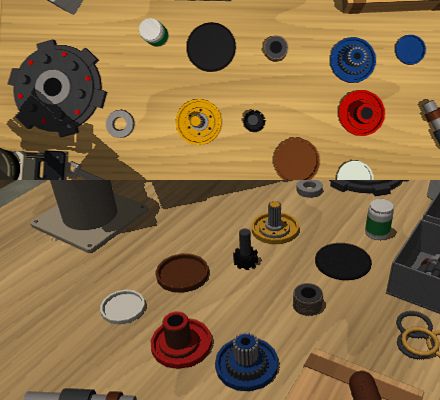

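All three parts stand upright in their own dishes in the crop: flange (197,120), gear (352,60), sleeve (361,112). The mat (211,47) is empty and the bystanders have not moved.

```bash
python3 -c "
from plant import ticket
print(ticket.close_job())"
```

```text
the job is handed in; nothing more can be done
None
```

I handed the job in at about 35 s: the flange, gear and sleeve stand upright in the yellow, blue and red dishes, the mat is empty, and the pinion, discs and tin look unmoved in the final picture.

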